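# Load a pipe cap into the sprung vise from a flat paddle

## Robot

A 6-joint arm with a two-finger parallel gripper is mounted at the origin on the work surface. World frame = base frame: x ahead of the robot, y to its left, z up, the work surface at z = 0. Lengths are in m, angles in rad, forces in N, time in s.
With the tool pointing down it reaches from about 0.375 to 0.975 m from the base axis. Payload 3.8 kg.
Tool frame: the origin (TCP) lies midway between the tips of the shut fingers; the grasp point (between the pads) lies 19 mm behind it; z points along the fingers, y is the direction in which the jaws open and shut (so a half turn about z gives the same grasp; the last joint's range is limited). The gripper opens to 88 mm and grips with 3 to 60 N. Pads are 18 mm wide; open, the fingers measure 123 mm over their backs; the gripper's body (75 mm by 187 mm) begins 45 mm behind the grasp point.
Start: joints at [1.183, 0.264, 1.604, -0, 1.274, -0.037], TCP at [0.232, 0.634, 0.239] pointing down, gripper open.
Joint ranges: [-2.63, 2.63], [-0.94, 2.18], [0.31, 2.57], [-1.31, 4.45], [0, 2.66], [-2.55, 2.55]. Speed limits (rad/s): [2.57, 2.57, 3.14, 3.14, 3.14, 3.14].

## Interface

Orientations are given as a unit quaternion [w, x, y, z].
In Python, from workcell import bot, capture, nets gives the robot as it stands. The module is installed in compiled form; this text tells all that it offers. Calls block until the motion is done:
- bot.move_pose(position, orientation): joint-space move of the TCP to a pose.
- bot.move_linear(position, attitude=None, rate=0.15): straight line of the TCP; attitude=None keeps the orientation; rate is the mean speed in m/s.
- bot.goto_joints(angles): joint-space move.
- bot.gripper_open() and bot.clamp(squeeze=None): open the fingers fully, or close them until they stop; squeeze is the grip in N (None keeps the last).
- bot.wait(seconds).
- bot.ik(position, orientation): joint angles nearest the present ones, or None.
- capture(name): name is "side" or "top"; returns a dict with "image" (480x640x3 uint8, red, green, blue), "intrinsics" (3x3 intrinsics, pixels), "R" (3x3) and "t" (3): a world point X has camera coordinates R X + t. Camera axes: x right, y down, z forward; pixel columns grow to the right and rows downward; lengths in m; the calibration is good to about 2 mm. A picture is of the moment at which its call begins. There is no depth.
A pose or a line that the arm cannot do raises bot.MotionError and nothing moves.
- bot.hand_in(): hands the job in, once; it reports no verdict.
Trained networks look in a picture, given as the dict that the camera call returned (one of the last four; its "shot" number tells which), for a name from the list of things; names that differ only in an ending like _2 or _b are one class to them, and where a whole thing is asked for, a point or a joint stands for the part that bears it (a point fixed in the world has none). Each returns a list of dicts, best first, with "score" (0 to 1); they miss things now and then, are a little off and sometimes report something else, mostly with a low value. They report only what shows in the picture. A call takes as long as a camera call. They do not tell look-alikes from the thing itself.
- nets.cut_out(picture, target): "mask" (480x640 bool, what is visible of it).
- nets.pinpoint(picture, target): "xyz" ([x, y, z] in m, in the coordinates of the camera as it stood for that picture, good to about 4 mm: a listed point, or the origin of a listed thing).
Readings, each from a call of its own:
- bot.current_clock(): time.
- bot.current_qpos(): joint angles.
- bot.current_dq(): joint speeds.
- bot.current_joint_efforts(): joint torques, N m.
- bot.current_ee_pos(): TCP position.
- bot.current_orientation(): TCP orientation.
- bot.current_force(): force on the tool from outside, world axes, zero at the start.
- bot.current_ft_torque(): the same for the moment, N m.
- bot.current_finger_gap(): finger opening in m.
Only numpy, scipy, OpenCV 4.12 (cv2) and the standard library are available. Lean on these libraries where they do the work, as an engineer would, in place of code of your own. Each camera call takes 0.05 s, during which the arm holds its last target. There are 200 camera calls.

## Task

Lift the paddle by its wooden handle with the pipe cap riding loose on its steel tongue, carry it level to the vise, lower the tongue into the notch of the sliding jaw so that the cap stands between the jaws, and push that jaw along with the paddle's cross-bar until the cap is nipped against the sprung back pad: firm but gentle, about 7 newtons of squeeze on top of the jaw's own drag. Then draw the tongue straight back from under the cap so that the cap stays gripped upright in the vise, and lay the paddle flat on the counter clear of the vise. Keep the cap upright, touch neither the cap nor the sliding jaw with the gripper, and leave the other fittings alone.

Things in the scene. Friction and masses are not known exactly. Their poses are not given: they have to be found in the camera images.
- paddle: Hand paddle lying flat, 148 mm long, about 280 g. Origin: underside, below the middle of the wooden handle; x points along the paddle to its tongue, z up. Handle: upright wooden bar 80 long (x -40..40), 18 wide, 36 high, to be gripped across the 18 mm; small brass butt behind it to x = -52.
- paddle_bar (a point): Foot of the flat front face of the paddle's steel cross-bar, at paddle x = 46, underside level. Cross-bar 12 thick (x 34..46), 56 wide, 24 high. This face pushes the jaw: it bears on both jaw cheeks.
- paddle_tip (a point): Top of the free end of the paddle's steel tongue, at paddle x = 96, height 3. Tongue 20 wide, 3 thick, its underside level with the paddle's underside, 50 long ahead of the cross-bar.
- cap: Lead-coloured round pipe cap, 42 mm diameter, 30 high, about 140 g, standing loose on the tongue's centre line, its centre at paddle x = 81 to 87. Origin: centre of its underside; z up. Only friction holds it on the tongue.
- vise: Green vise bolted to the counter. Origin on the counter near the robot-side end, on the centre line; x is the closing direction (away from the robot), z up. Base plate 8 high, x -35..205, 110 wide. Flat bed on it, top 22 above the counter, x -15..185, 74 wide.
- vise_bed (a point): Middle of the bed's top, vise x = 85. Beyond it stands the back jaw (66 wide, top 64 above the counter) with a black sprung pad, 50 wide, 34 to 61 above the counter: 12 mm are free under it. The pad's face stands anywhere from vise x = 117 to 133; it is not reported and must be felt. Pressed, the pad gives way by 1 mm per 3 N, 14 mm at most.
- slide_jaw: Sliding steel jaw: two upright cheeks, each 22 wide, 10 thick, 36 high (top 58 above the counter), and between them a notch 28 wide, open above and going down to the bed. Origin: middle of the notch at bed level, in the plane of the front face (towards the pad); axes as the vise. The round cap nests in the notch: when home its centre is 15.7 ahead of this origin.
- jaw_back (a point): Middle of the notch in the jaw's back face, 10 mm behind the front face, 12 above the bed. The jaw starts with its front face at vise x = 30 to 55, can go to 115, drags with about 9 N of friction when pushed, and stays where it is left, also against a squeeze below that. Squeeze on the cap: more than 3.5 N to hold, above 14 N spoils it.
- gate_valve: Bystander: bronze gate valve with red hand wheel, 68 x 62 mm, 86 high. Origin centre of underside.
- iron_union: Bystander: grey iron pipe union standing upright, 56 mm across, 52 high. Origin centre of underside.
- nut_a: Bystander: nickel-plated compression nut, 30 mm across, 20 high. Origin centre of underside.
- nut_b: Bystander: a second such nut.
There are look-alikes about, which are no part of the job. Of the things that look like the paddle, the largest one is meant.

How it is judged:
By the outcome, as a careful person would: the job done as asked, in the order asked, and still so for the second after the job is handed in, with the robot touching nothing.
It also fails if it takes over 67 s, if anything falls off the work surface, if the arm or the gripper's body presses on something with over 40 N, if the wrist force passes 120 N, or if a joint passes its speed limit or range.

## Working session

There is one attempt and no reset: what is moved stays moved. The work goes in short steps, each a Python script; the robot and the scene stay as the last script left them, time stands still between calls to the robot, and variables do not carry over. Pictures are saved under pics/ and viewed, about 8 in all and at most 12, crops included, and the job is handed in when it is done.

```bash
mkdir -p pics; cat > h.py <<'E'
import numpy as np, cv2
from workcell import bot, capture, nets
def world(p,c): return np.array(p['R']).T@(np.array(c)-np.array(p['t']))
def pix(p,X):
    c=np.array(p['R'])@np.array(X)+np.array(p['t']); u=np.array(p['intrinsics'])@c; return u[:2]/u[2]
def ray(p,u,v,z):
    R=np.array(p['R']);o=-R.T@np.array(p['t']);d=R.T@np.linalg.inv(np.array(p['intrinsics']))@np.array([u,v,1.]);return o+d*(z-o[2])/d[2]
def save(p,n): cv2.imwrite('pics/'+n,p['image'][:,:,::-1])
E
python3 - <<'E'
from h import *
np.set_printoptions(precision=4,suppress=True)
for n in('top','side'):
    p=capture(n);save(p,n+'1.png')
    print(n,-np.array(p['R']).T@p['t'])
    for t in['paddle','paddle_bar','paddle_tip','cap','vise','vise_bed','slide_jaw','jaw_back','gate_valve','iron_union','nut_a']:
        for d in nets.pinpoint(p,t)[:4]:
            w=world(p,d['xyz']);print(t,round(d['score'],2),w,pix(p,w).round())
print(bot.current_clock(),bot.current_orientation(),bot.current_force())
E
```

```text
top [ 0.4278 -0.0014  0.9361]
paddle 0.72 [ 0.5739 -0.0594 -0.0035] [358. 278.]
paddle 0.7 [ 0.5597 -0.1737 -0.0049] [418. 292.]
paddle 0.7 [0.6067 0.1325 0.0222] [258. 249.]
paddle 0.64 [ 0.4664 -0.2873 -0.0007] [478. 348.]
paddle_bar 0.68 [ 0.6084 -0.1786  0.0011] [423. 266.]
paddle_bar 0.64 [ 0.4848 -0.2518 -0.0019] [458. 336.]
paddle_bar 0.62 [ 0.5767 -0.0251 -0.0022] [340. 275.]
paddle_tip 0.87 [ 0.5792  0.0107 -0.0028] [322. 272.]
paddle_tip 0.67 [ 0.5063 -0.2245 -0.0003] [444. 323.]
paddle_tip 0.23 [ 0.41   -0.0166  0.0014] [327. 365.]
cap 0.85 [ 0.6428 -0.1863  0.0017] [428. 248.]
vise 0.73 [0.5221 0.1541 0.0013] [242. 294.]
slide_jaw 0.86 [0.566  0.1472 0.0186] [248. 270.]
jaw_back 0.75 [0.5597 0.1464 0.0333] [246. 272.]
gate_valve 0.74 [ 0.8135 -0.0124 -0.0001] [345. 157.]
iron_union 0.89 [ 0.5843  0.3456 -0.0004] [147. 252.]
nut_a 0.61 [ 0.6482 -0.3645 -0.0038] [520. 255.]
nut_a 0.47 [ 0.4094 -0.0143 -0.0027] [326. 365.]
side [ 0.5063 -0.7578  0.7504]
paddle 0.79 [ 0.5603 -0.1714  0.0048] [305. 305.]
paddle 0.71 [ 0.579  -0.0583  0.0021] [306. 265.]
paddle 0.6 [ 0.4634 -0.2814 -0.001 ] [261. 360.]
paddle_bar 0.88 [ 0.5765 -0.0215 -0.0016] [303. 255.]
paddle_bar 0.78 [ 0.6057 -0.1765  0.0033] [327. 305.]
paddle_bar 0.73 [ 0.4803 -0.258  -0.0012] [269. 348.]
paddle_tip 0.63 [ 0.5067 -0.2254 -0.0016] [281. 332.]
paddle_tip 0.6 [0.5776 0.0155 0.0035] [302. 242.]
cap 0.89 [ 0.6415 -0.1874  0.0024] [345. 307.]
vise 0.77 [ 0.5202  0.1602 -0.0005] [272. 208.]
vise_bed 0.86 [0.605  0.1406 0.019 ] [306. 203.]
slide_jaw 0.72 [0.5666 0.1432 0.0209] [291. 203.]
jaw_back 0.55 [0.5568 0.1461 0.0359] [286. 199.]
gate_valve 0.84 [ 0.8097 -0.0133 -0.0037] [400. 242.]
iron_union 0.66 [ 0.5819  0.3479 -0.0001] [289. 165.]
nut_a 0.8 [ 0.6508 -0.3624 -0.0022] [369. 384.]
nut_a 0.44 [ 0.411  -0.0136  0.0007] [231. 260.]
1.2 [-0.      0.1745  0.9847 -0.    ] [ 0.5159  1.113  -0.1804]
```

```bash
python3 - <<'E'
from h import *
a=cv2.imread('pics/top1.png')[150:410,190:540];b=cv2.imread('pics/side1.png')[140:400,190:450]
cv2.imwrite('pics/v1.png',np.hstack([cv2.resize(a,(430,320),interpolation=3),cv2.resize(b,(320,320),interpolation=3)]))
E
```

```text
(no output)
```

View pics/top1.png

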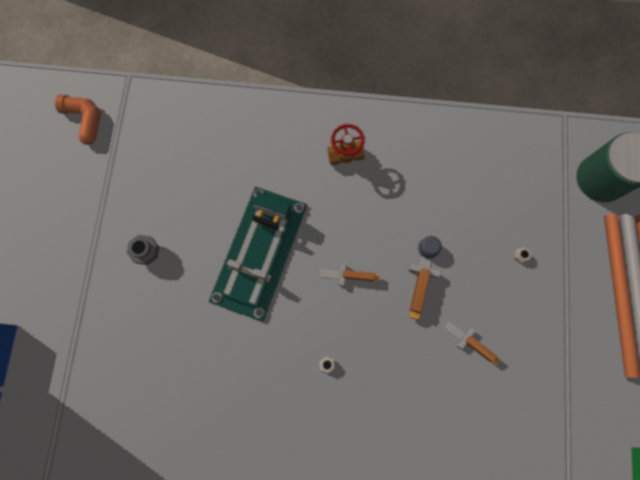

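View pics/side1.png

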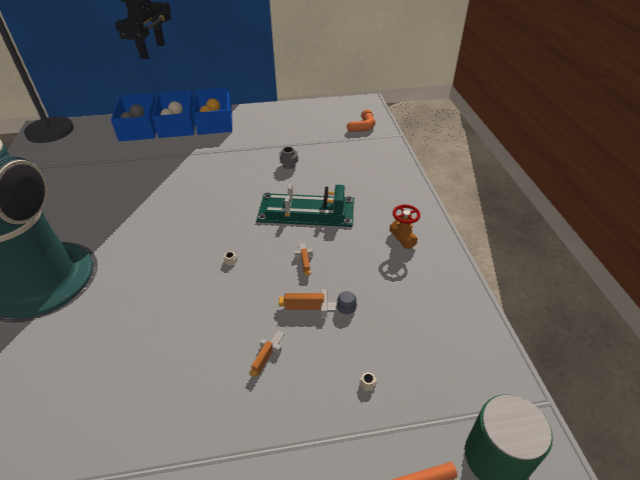

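The paddle with the cap is the large one at top (420,290). The look-alikes are at (355,275) and (480,345), and the vise is at (260,255). Next I refine the poses by silhouette fits.

```bash
cat > fit.py <<'E'
from h import *
from scipy.optimize import minimize
def box(x0,x1,y0,y1,z0,z1): return np.array([[x,y,z] for x in(x0,x1) for y in(y0,y1) for z in(z0,z1)])
def cyl(x,r,z0,z1,n=24): return np.array([[x+r*np.cos(a),r*np.sin(a),z] for a in np.arange(n)*2*np.pi/n for z in(z0,z1)])
def render(p,parts,q,S=4):
    c,s=np.cos(q[2]),np.sin(q[2]);R=np.array([[c,-s,0],[s,c,0],[0,0,1]])
    m=np.zeros((480*S,640*S),np.uint8)
    for b in parts:
        X=b@R.T+[q[0],q[1],0]
        uv=np.array([pix(p,x) for x in X]); uv=(uv+.5)*S-.5
        cv2.fillConvexPoly(m,cv2.convexHull(np.round(uv*16).astype(np.int32)),1,shift=4)
    return m
def fit(views,parts,q0,S=4):
    big=[(p,cv2.resize(m.astype(np.uint8),None,fx=S,fy=S,interpolation=0)) for p,m in views]
    def cost(q):
        t=0
        for p,m in big:
            r=render(p,parts,q,S); t+=1-(r&m).sum()/(r|m).sum()
        return t/len(big)
    q0=np.array(q0,float); best=None
    for k in range(2):
        sim=np.vstack([q0]+[q0+d for d in np.diag([.006,.006,.06])*(1-2*k)])
        r=minimize(cost,q0,method='Nelder-Mead',options=dict(initial_simplex=sim,xatol=1e-4,fatol=1e-4,maxiter=90)); q0=r.x
    return r.x,r.fun
PAD=[box(-40,40,-9,9,0,36),box(-52,-40,-5,5,8,26),box(34,46,-28,28,0,24),box(46,96,-10,10,0,3)]
PAD=[b/1000 for b in PAD]; HANDLE=PAD[:2]; CAP=[cyl(0,.021,.003,.033)]
BASE=[box(-.035,.205,-.055,.055,0,.008)]
def near(p,t,X):
    ms=nets.cut_out(p,t); u=pix(p,X)
    def d(m): v,w=np.nonzero(m['mask']); return np.hypot(w.mean()-u[0],v.mean()-u[1])
    return min(ms,key=d)['mask'] if ms else None
E
python3 - <<'E'
from fit import *
np.set_printoptions(precision=4,suppress=True)
V=[];out=[]
for n in('top','side'):
    p=capture(n); m={t:near(p,t,X) for t,X in dict(paddle=(.58,-.175,.01),cap=(.642,-.187,.015),vise=(.605,.14,.02),slide_jaw=(.566,.145,.04)).items()}
    V.append((p,m)); print({k:None if v is None else v.sum() for k,v in m.items()})
    o=p['image'][:,:,::-1].copy()
    for k,c in zip(m,[(255,0,0),(0,0,255),(255,255,0),(255,0,255)]):
        if m[k] is not None:
            o=cv2.drawContours(o,cv2.findContours(m[k].astype(np.uint8),0,1)[0],-1,c,1)
    out.append(o)
def go(name,parts,keys,q0):
    for vs in(V[:1],V[1:],V):
        w=[(p,np.any([m[k] for k in keys if m[k] is not None],axis=0)) for p,m in vs if m[keys[0]] is not None]
        if w: print(name,len(vs),*fit(w,parts,q0))
q=[.56,-.1725,-.17]
PC=PAD+[cyl(.084,.021,.003,.033)]
go('pad+cap',PC,['paddle','cap'],q)
go('cap',CAP,['cap'],[.642,-.187,0])
# vise: hull of mask top
w=[]
for p,m in V[:1]:
    mm=m['vise']|m['slide_jaw']; h=cv2.convexHull(cv2.findNonZero(mm.astype(np.uint8))); z=np.zeros((480,640),np.uint8); cv2.fillConvexPoly(z,h,1); w.append((p,z))
    print('vise',*fit(w,BASE,[.521,.157,-.17]))
a=out[0][175:335,200:460];b=out[1][180:325,240:380]
cv2.imwrite('pics/v2.png',np.vstack([cv2.resize(a,(480,295),interpolation=2),cv2.resize(b,(480,300*1),interpolation=2)]))
np.save('/tmp/vm.npy',V[0][1]['vise'])
E
```

```text
{'paddle': np.int64(841), 'cap': np.int64(402), 'vise': np.int64(6264), 'slide_jaw': np.int64(349)}
{'paddle': np.int64(951), 'cap': None, 'vise': np.int64(2498), 'slide_jaw': np.int64(200)}
pad+cap 1 [ 0.558  -0.1718 -0.1646] 0.14438456189151594
pad+cap 1 [ 0.5583 -0.1701 -0.1819] 0.3460209107405168
pad+cap 2 [ 0.5577 -0.1709 -0.1681] 0.24901813618742757
cap 1 [ 0.6414 -0.1842  0.0179] 0.1909433962264151
cap 2 [ 0.6414 -0.1842  0.0179] 0.1909433962264151
vise [ 0.5217  0.1542 -0.2429] 0.020010030090270803
```

View pics/v2.png

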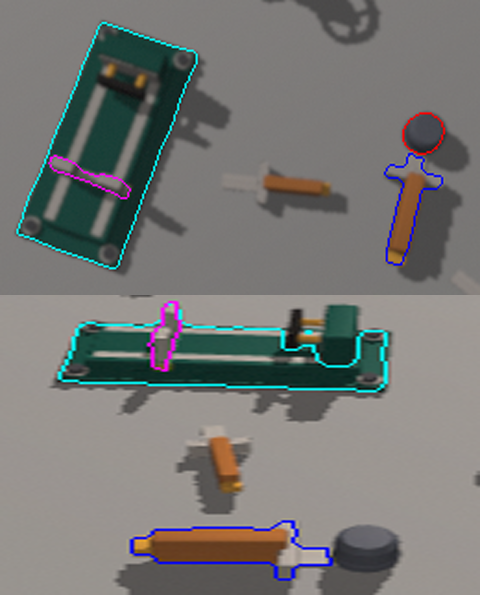

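```bash
cat >> h.py <<'E'
def quat(yaw): a=np.pi/2+yaw/2; return [0,float(np.cos(a)),float(np.sin(a)),0]
E
python3 - <<'E'
from fit import *
np.set_printoptions(precision=4,suppress=True)
V=[0.5217,0.1542,-0.2429]
J=[box(-.010,0,s-.011,s+.011,.022,.058) for s in(-.025,.025)]
for n in('top','side'):
    p=capture(n); m=near(p,'slide_jaw',(.566,.145,.04))
    q,f=fit([(p,m)],J,[.566,.144,-.243]); d=q[:2]-V[:2]; c,s=np.cos(V[2]),np.sin(V[2])
    print(n,q,f,'vise xy',c*d[0]+s*d[1],-s*d[0]+c*d[1])
    if n=='side':
        # vise base only, ignoring the region of tall parts: nets-free check by top edge
        mv=near(p,'vise',(.605,.14,.02)); r=BASE+[box(-.015,.185,-.037,.037,0,.022),box(.15,.18,-.033,.033,.02,.064)]
        print('vise side',*fit([(p,mv|m)],r+[b+[.045,0,0] for b in J],V))
q=np.array([.5588,-.1718]);yaw=-.166
g=q+.010*np.array([np.cos(yaw),np.sin(yaw)])
bot.move_pose([*g,.12],quat(yaw))
bot.move_linear([*g,.005],rate=.1)
f0=bot.current_force(); bot.clamp(50); bot.wait(.3)
print('gap',bot.current_finger_gap(),f0,bot.current_force(),bot.current_ee_pos(),bot.current_clock())
p=capture('side');save(p,'g.png')
cv2.imwrite('pics/v3.png',cv2.resize(p['image'][200:360,230:430,::-1],(750,600),interpolation=2))
E
```

```text
top [ 0.5667  0.1424 -0.2511] 0.3167287703471269 vise xy 0.046572561880440476 -0.0006553733607047238
side [ 0.5662  0.1436 -0.253 ] 0.20595309681298857 vise xy 0.04577698308721479 0.00045772470275063336
vise side [ 0.5208  0.1563 -0.2426] 0.1688235413249084
gap 0.017848993629025783 [ 0.4595  0.7832 -0.641 ] [-0.8166 -1.9254 -0.8434] [ 0.5686 -0.1736  0.005 ] 7.7083
```

View pics/v3.png

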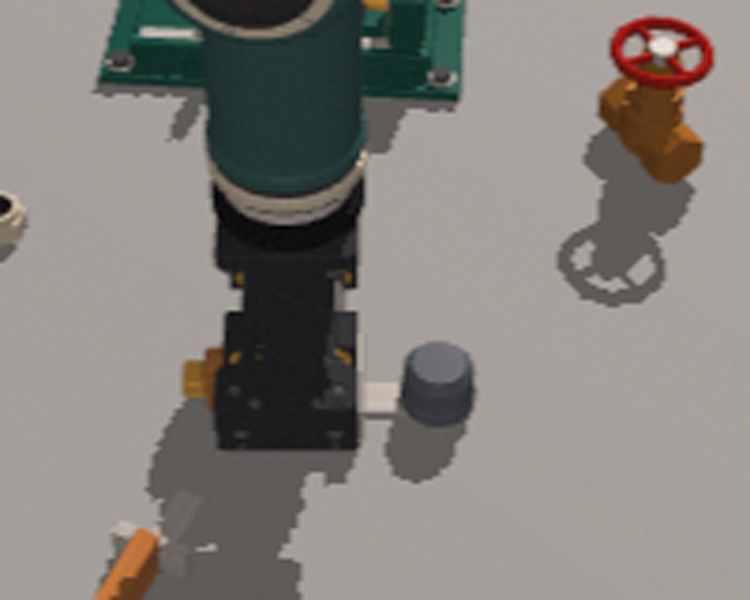

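The paddle is gripped (gap 17.85 mm) with the cap upright on the tongue at crop (437,380). Next I lift and carry it.

```bash
cat >> h.py <<'E'
V=np.array([0.5214,0.1547,-0.2429])
def vt(x,y=0,z=0): c,s=np.cos(V[2]),np.sin(V[2]); return [V[0]+c*x-s*y,V[1]+s*x+c*y,z]
def tv(w): c,s=np.cos(V[2]),np.sin(V[2]); d=np.array(w[:2])-V[:2]; return np.array([c*d[0]+s*d[1],-s*d[0]+c*d[1]])
E
python3 - <<'E'
from fit import *
np.set_printoptions(precision=4,suppress=True)
x,y,z=bot.current_ee_pos()
bot.move_linear([x,y,.03],rate=.04)
bot.move_linear([x,y,.115],rate=.08)
print(bot.current_force(),bot.current_ft_torque())
bot.move_linear(vt(-.005,0,.115),quat(V[2]),rate=.1)
bot.wait(.3)
print(bot.current_ee_pos(),bot.current_force(),bot.current_ft_torque(),bot.current_clock())
o=[]
for n in('top','side'):
    p=capture(n)
    for t in('cap','paddle_tip','paddle_bar','jaw_back','slide_jaw'):
        for d in nets.pinpoint(p,t)[:3]:
            w=world(p,d['xyz']); v=tv(w)
            if abs(v[1])<.03 and -.05<v[0]<.2: print(n,t,round(d['score'],2),v,w[2])
    m=near(p,'cap',vt(.069,0,.14))
    if m is not None:
        C=[cyl(0,.021,0,.030)+[0,0,.113]]; w0=vt(.069); q,f=fit([(p,m)],C,[w0[0],w0[1],0]); print('capfit',n,tv(q),f)
    save(p,n+'c.png'); u=pix(p,vt(.05,0,.05)).astype(int); o.append(cv2.resize(p['image'][u[1]-50:u[1]+50,u[0]-65:u[0]+65,::-1],(390,300),interpolation=2))
cv2.imwrite('pics/v4.png',np.hstack(o))
E
```

```text
[ 0.218   0.0109 -4.378 ] [0.0812 0.1054 0.0164]
[0.5166 0.1558 0.115 ] [-0.5989  0.5853 -4.3298] [0.0589 0.099  0.0599] 13.5333
top cap 0.66 [0.0685 0.0021] 0.11187093625073113
top paddle_bar 0.54 [0.034  0.0017] 0.11256254249755143
top jaw_back 0.55 [0.0375 0.0008] 0.03014903266667572
top jaw_back 0.32 [ 0.072  -0.0011] 0.11309042303171875
top slide_jaw 0.41 [ 0.0453 -0.0005] 0.018810662840752307
capfit top [ 0.0704 -0.0044] 0.29516976556184316
side cap 0.8 [0.0659 0.002 ] 0.11122435011031244
side paddle_tip 0.24 [-0.0121  0.0029] 0.11446437823802891
side paddle_bar 0.72 [0.0283 0.0069] 0.11395383544161465
side jaw_back 0.46 [0.0375 0.0021] 0.03303040072454154
side slide_jaw 0.66 [ 0.0472 -0.001 ] 0.021652064172562283
capfit side [ 0.0714 -0.003 ] 0.13431720530543623
```

View pics/v4.png

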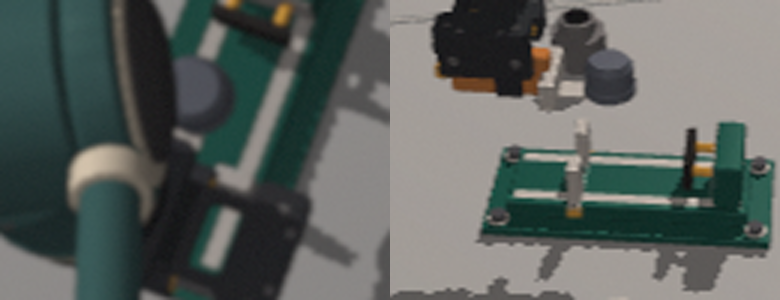

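```bash
cat >> h.py <<'E'
def F(n=8):
    a=[]
    for _ in range(n): a.append(bot.current_force()); bot.wait(.02)
    f=np.mean(a,0); c,s=np.cos(V[2]),np.sin(V[2]); return np.array([c*f[0]+s*f[1],-s*f[0]+c*f[1],f[2]])
E
python3 - <<'E'
from fit import *
np.set_printoptions(precision=4,suppress=True)
b=F();print('base',b)
bot.move_linear(vt(-.005,0,.070),rate=.06);print(F()-b)
for z in(.058,.050,.042,.036,.032,.0295):
    bot.move_linear(vt(-.005,0,z),rate=.03); f=F()-b; print(z,f)
    if abs(f).max()>4: break
print(tv(bot.current_ee_pos()),bot.current_ee_pos(),bot.current_clock())
o=[]
for n in('top','side'):
    p=capture(n)
    for t in('cap','paddle_bar','jaw_back','slide_jaw'):
        for d in nets.pinpoint(p,t)[:3]:
            w=world(p,d['xyz']); v=tv(w)
            if abs(v[1])<.03 and -.05<v[0]<.2: print(n,t,round(d['score'],2),v,w[2])
    save(p,n+'d.png'); u=pix(p,vt(.06,0,.03)).astype(int); o.append(cv2.resize(p['image'][u[1]-40:u[1]+40,u[0]-50:u[0]+50,::-1],(390,312),interpolation=2))
cv2.imwrite('pics/v5.png',np.hstack(o)); np.save('base.npy',b)
E
```

```text
base [-0.1702  0.1249 -4.1803]
[ 0.3909 -0.2382 -0.085 ]
0.058 [0.1042 0.0036 0.212 ]
0.05 [ 0.1768 -0.1369  0.0857]
0.042 [ 0.1798 -0.1383  0.423 ]
0.036 [ 0.2784 -0.42   -0.1972]
0.032 [ 0.5579  0.1602 -0.0299]
0.0295 [ 0.3245 -0.325   0.0511]
[-0.005 -0.   ] [0.5166 0.1559 0.0295] 18.4667
top cap 0.56 [ 0.0671 -0.0019] 0.02619317228619983
top jaw_back 0.6 [ 0.0356 -0.0011] 0.03194190520382158
top jaw_back 0.21 [-0.0004 -0.0011] 0.00044208042819759985
top slide_jaw 0.43 [0.0437 0.0012] 0.019823569063597737
side cap 0.55 [0.0715 0.0008] 0.02859717871488185
side paddle_bar 0.63 [0.0269 0.0044] 0.02655508455647393
side jaw_back 0.68 [0.0369 0.0003] 0.032189817146141386
side slide_jaw 0.43 [ 0.047  -0.0033] 0.02015313131028587
```

View pics/v5.png

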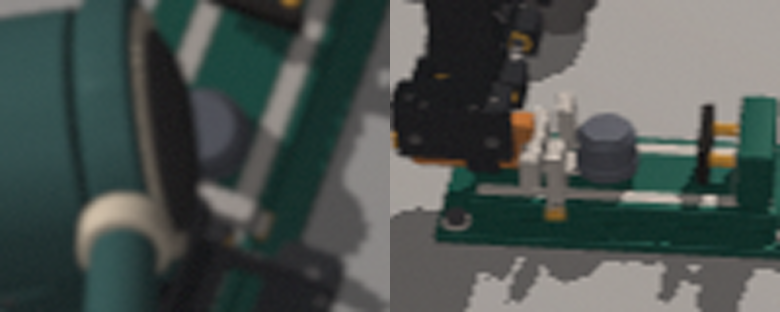

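```bash
python3 - <<'E'
from fit import *
np.set_printoptions(precision=3,suppress=True)
bot.move_linear(vt(-.005,0,.0285),rate=.03)
b=F(); np.save('base.npy',b); print('base',b)
for x in(-.002,0,.002,.004,.007,.012,.020,.026,.028,.030,.031,.032):
    bot.move_linear(vt(x,0,.0285),rate=.02); f=F(6)-b; print(x,f,tv(bot.current_ee_pos())[0])
    if abs(f[0])>13 or max(abs(f[1:]))>5: break
print(bot.current_clock())
E
```

```text
base [ 0.032  0.256 -4.341]
-0.002 [-0.005 -0.397  0.105] -0.0019514826433951141
0 [-0.073 -0.132  0.355] 1.6628430073026814e-05
0.002 [-2.886 -0.558  1.   ] 0.0012713613447953923
0.004 [-6.453 -0.262  3.171] 0.002159204500769846
0.007 [-7.157 -0.3    2.783] 0.004823853785096447
0.012 [-7.462  0.112  2.814] 0.009774981419642463
0.02 [-7.285  0.236  2.871] 0.017634219143678968
0.026 [-7.453 -0.198  2.633] 0.023673204829062995
0.028 [-7.513 -0.305  2.385] 0.025535587029990318
0.03 [-7.493  0.154  2.384] 0.027457410083192985
0.031 [-8.057  0.028  2.936] 0.028250043136788007
0.032 [-8.057  0.039  2.658] 0.02924195032671655
24.3
```

```bash
python3 - <<'E'
from fit import *
np.set_printoptions(precision=3,suppress=True)
b=np.load('base.npy')
print(bot.current_ee_pos(),bot.current_orientation(),quat(V[2]))
x=.032
while x<.062:
    x+=.002 if x<.038 else .0008
    bot.move_linear(vt(x,0,.0285),rate=.02); bot.wait(.05); f=F(6)-b; e=bot.current_ee_pos(); print(round(x,4),f,tv(e)[0]*1e3,e[2]*1e3)
    if -f[0]>11.5 or max(abs(f[1:]))>6: break
print(bot.current_clock())
p=capture('side'); u=pix(p,vt(.08,0,.03)).astype(int)
cv2.imwrite('pics/v6.png',cv2.resize(p['image'][u[1]-40:u[1]+40,u[0]-60:u[0]+60,::-1],(720,480),interpolation=2))
E
```

```text
[0.55  0.147 0.028] [-0.003  0.121  0.993 -0.   ] [0, 0.12115165345902157, 0.992634009524228, 0]
0.034 [-7.511  0.407  2.463] 31.36942131174987 27.54210898969702
0.036 [-7.635 -0.029  2.314] 33.378031876178 27.50560451574082
0.038 [-8.159  0.062  2.337] 35.18747978085149 27.44160217756246
0.0388 [-8.954  0.026  2.971] 35.71822675307516 27.45518669095658
0.0396 [-8.962  0.204  3.144] 36.45778465692367 27.44866273068993
0.0404 [-8.811  0.176  3.298] 37.21170005138896 27.427594496494024
0.0412 [-9.049  0.1    3.016] 38.05638530483339 27.441053037783767
0.042 [-9.065  0.126  3.036] 38.836567349273885 27.44889433584953
0.0428 [-8.972  0.126  3.444] 39.6176097903434 27.419684906925756
0.0436 [-9.044  0.132  3.529] 40.41782134543027 27.42481184205388
0.0444 [-9.252  0.257  2.772] 41.238647053125874 27.46205085479598
0.0452 [-9.267  0.09   3.096] 42.015346142520706 27.445408995118495
0.046 [-9.09   0.138  3.353] 42.8067645535626 27.427651831423436
0.0468 [-9.303  0.047  3.156] 43.61933240366206 27.43587400897501
0.0476 [-9.409 -0.045  3.093] 44.41133183624195 27.4167308871997
0.0484 [-9.141  0.167  2.923] 45.19521008341754 27.435259555487793
0.0492 [-9.35   0.288  3.3  ] 46.00945199792221 27.42347927491942
0.05 [-9.066  0.24   3.071] 46.795154308014226 27.41823045095181
0.0508 [-9.349  0.228  3.165] 47.60007015997895 27.451052102378373
0.0516 [-9.385  0.041  3.644] 48.38059058477843 27.41463433363861
0.0524 [-9.275 -0.017  3.555] 49.15525481521149 27.407151615066443
0.0532 [-9.628  0.102  3.822] 49.76231659221646 27.424537128006897
0.054 [-10.893   0.341   4.634] 50.17751475179744 27.386755100344278
0.0548 [-11.833   0.238   5.41 ] 50.62314906847435 27.36525913990697
33.9
```

View pics/v6.png

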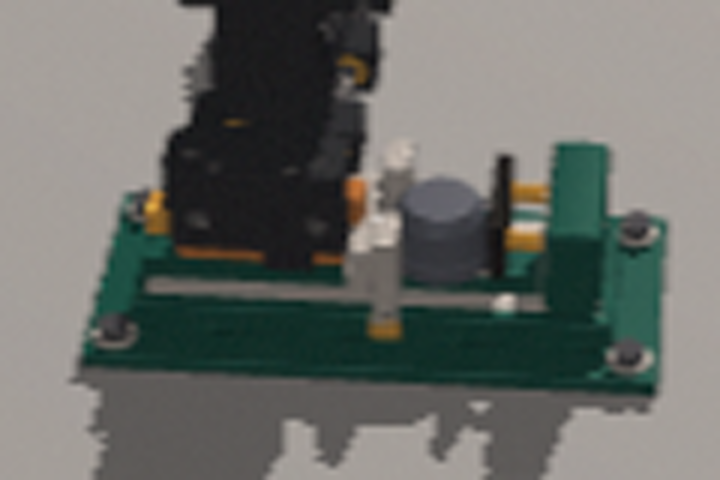

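```bash
python3 - <<'E'
from fit import *
np.set_printoptions(precision=3,suppress=True)
b=np.load('base.npy'); x=.0548
while x<.0605:
    x+=.0006
    bot.move_linear(vt(x,0,.0285),rate=.02); bot.wait(.05); f=F(6)-b; e=bot.current_ee_pos(); v=tv(e)[0]*1e3; print(round(x,4),f,v,e[2]*1e3)
    if -f[0]>15.8 or v>52.1: break
print(bot.current_clock())
E
```

```text
0.0554 [-13.163   0.563   6.276] 50.88940637916223 27.339351147586743
0.056 [-13.731   0.84    6.978] 51.18747439098783 27.31255277658485
0.0566 [-14.701   0.316   7.4  ] 51.56085450425867 27.335864828944146
0.0572 [-15.535   0.456   8.362] 51.86408671022149 27.318247871923795
0.0578 [-16.427   0.472   8.773] 52.16333030758247 27.303575342482905
35.95
```

```bash
python3 - <<'E'
from fit import *
np.set_printoptions(precision=3,suppress=True)
b=np.load('base.npy')
for x in(.0525,.049,.040):
    bot.move_linear(vt(x,0,.0276),rate=.02); print(x,F(4)-b,tv(bot.current_ee_pos())*1e3,bot.current_ee_pos()[2])
bot.move_linear(vt(-.018,0,.0276),rate=.04); print(F(4)-b,bot.current_clock())
p=capture('side'); u=pix(p,vt(.08,0,.03)).astype(int)
cv2.imwrite('pics/v7.png',cv2.resize(p['image'][u[1]-40:u[1]+40,u[0]-60:u[0]+60,::-1],(720,480),interpolation=2))
for t in('cap','slide_jaw','jaw_back'):
    for d in nets.pinpoint(p,t)[:2]: w=world(p,d['xyz']);print(t,d['score'],tv(w),w[2])
E
```

```text
0.0525 [-3.782 -0.347  0.821] [52.092 -0.164] 0.02734181978094303
0.049 [ 3.22  -0.624 -4.067] [50.041  0.091] 0.027734515018761983
0.04 [-0.818 -0.054 -0.845] [39.242  0.01 ] 0.027612732295346023
[ 0.298 -0.044  1.484] 39.1583
cap 0.67 [0.108 0.005] 0.028031116575705062
slide_jaw 0.43 [ 0.098 -0.002] 0.017827619532936836
jaw_back 0.6 [0.09  0.001] 0.03458753189764535
```

View pics/v7.png

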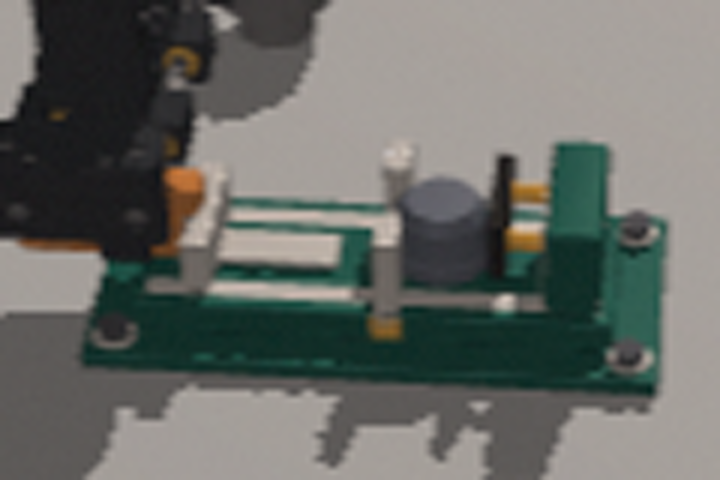

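```bash
python3 - <<'E'
from fit import *
np.set_printoptions(precision=3,suppress=True)
bot.move_linear(vt(-.018,0,.12),rate=.08)
g=[.5686,-.1736]
bot.move_linear([*g,.12],quat(-.166),rate=.14)
b=F(4)
bot.move_linear([*g,.012],rate=.08)
for z in(.008,.0065,.0055,.005,.0045):
    bot.move_linear([*g,z],rate=.03); f=F(4)-b; print(z,f)
    if f[2]>2: break
bot.gripper_open(); bot.wait(.2)
bot.move_linear([*g,.12],rate=.1)
bot.move_pose([.45,-.10,.30],quat(-.166)); bot.wait(.5)
print(bot.current_clock(),bot.current_finger_gap(),bot.current_force())
o=[]
for n,r in(('top',(170,350,190,460)),('side',(150,350,230,430))):
    p=capture(n)
    for t in('cap','slide_jaw','paddle','paddle_bar'):
        for d in nets.pinpoint(p,t)[:3]: w=world(p,d['xyz']);print(n,t,round(d['score'],2),tv(w) if t in('cap','slide_jaw') else w,w[2])
    o.append(cv2.resize(p['image'][r[0]:r[1],r[2]:r[3],::-1],(400,400*(r[1]-r[0])//(r[3]-r[2])),interpolation=2))
h=max(i.shape[0] for i in o); o=[cv2.copyMakeBorder(i,0,h-i.shape[0],0,0,0) for i in o]
cv2.imwrite('pics/v8.png',np.hstack(o))
E
```

```text
0.008 [-0.157  0.485 -0.098]
0.0065 [0.008 0.037 0.185]
0.0055 [-0.26   0.632  0.168]
0.005 [-0.024  0.581 -0.107]
0.0045 [-2.42   0.271  5.871]
50.45 0.08803951741955751 [-0.315 -0.088 -0.625]
top cap 0.58 [ 0.11 -0.  ] 0.026597073622953285
top slide_jaw 0.71 [0.095 0.001] 0.01786064400153088
top paddle 0.7 [ 0.574 -0.06  -0.001] -0.0012833986449583556
top paddle_bar 0.92 [ 0.576 -0.025 -0.004] -0.003566979353374647
side cap 0.53 [0.109 0.   ] 0.024751315300643492
side cap 0.18 [ 0.098 -0.003] 0.020121330082099834
side slide_jaw 0.56 [ 0.098 -0.004] 0.022299788520052835
side paddle 0.86 [ 0.468 -0.284 -0.001] -0.0007487782629689854
side paddle 0.79 [ 0.56  -0.169 -0.   ] -0.00038013250646289076
side paddle 0.73 [ 0.573 -0.06   0.003] 0.0029431799421064803
side paddle_bar 0.97 [ 0.608 -0.176  0.004] 0.003510240870268133
side paddle_bar 0.66 [ 0.576 -0.024  0.001] 0.0006001577074166223
side paddle_bar 0.64 [ 0.484 -0.262  0.   ] 0.00032216727435618875
```

View pics/v8.png

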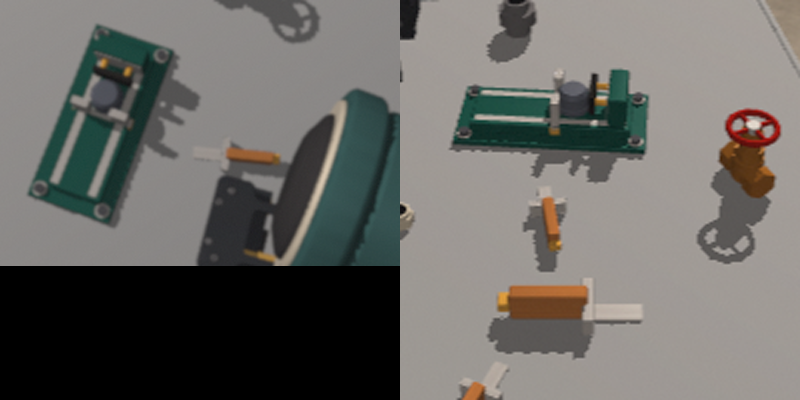

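The last picture shows the cap upright between jaw and pad (side crop (573,97)). The paddle lies flat at (570,305), clear of the vise, and nothing else was disturbed.

```bash
python3 -c "
from h import *
print(bot.hand_in(),bot.current_clock())"
```

```text
the job is handed in; nothing more can be done
the job is handed in; nothing more can be done
```

The cap is gripped upright in the vise, and the paddle lies flat at its original spot, clear of the vise. I handed the job in shortly after 50.5 s on the robot's clock, with the arm clear of everything.

- **Squeeze:** I read the jaw's drag plus the cap's rub on the tongue as about 9.25 N while pushing. I stopped at 16.4 N total, so about 7.2 N on the cap. The pad's travel since contact gives about 7.5 N, which agrees. Both come from readings taken with the arm stopped, not while it moved.
- **After drawing the tongue back:** both cameras place the cap at vise x of about 0.109 to 0.110 m, with its underside roughly 3 to 5 mm above the bed. It looks upright in the side picture.
- **Forces to note:** while pushing, the tool felt an upward force of up to about 9 N, probably friction at the jaw face or the tongue rubbing the bed. While starting the withdrawal, I saw about 3 N of pull and 4 N of downward force for a moment. The cap showed no movement after that. Setting the paddle down took about 6 N.
- **Disagreements:** in the last top view the arm hid the paddle, so only the side view confirms where it lies. In one mid-task side view, the network put the paddle's bar about 4 to 7 mm off to the side. The forces while lowering and the pictures showed it centred.

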